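Probe the recessed plus terminal of a docked cell box

ROBOT

A 6-joint arm with a two-finger parallel gripper is mounted at the origin on the work surface. World frame = base frame: x ahead of the robot, y to its left, z up, the work surface at z = 0. Lengths are in m, angles in rad, forces in N, time in s.
With the tool pointing down it reaches from about 0.225 to 0.875 m from the base axis. Payload 3.4 kg.
Tool frame: the origin (TCP) lies at the very end of the fingers, on their centre line; the grasp point (between the pads) lies manip.grip_point_offset behind it (manip.grip_point_offset is the distance from the TCP to the grasp point, in m); z points along the fingers, y is the line along which they close (so a half turn about z gives the same grasp; the last joint's range is limited). The gripper opens to 85 mm and grips with 20 to 120 N. Pads are 22 mm wide; open, the fingers measure 114 mm over their backs; the gripper's body (76 mm by 85 mm) begins 54 mm behind the grasp point. The pads swing forward as they close: fully open they stand 13 mm farther back than shut.
Start: joints at [-1.304, 0.276, 1.505, -0, 1.361, -0.121], TCP at [0.217, -0.532, 0.231] pointing down, gripper open.
Joint ranges: [-2.89, 2.89], [-0.75, 2.08], [0.22, 2.7], [-1.18, 4.32], [0.11, 2.71], [-2.7, 2.7]. Speed limits (rad/s): [2.57, 2.57, 3.14, 3.14, 3.14, 3.14].

INTERFACE

Orientations are given as a unit quaternion [w, x, y, z].
In Python, from rig import manip gives the robot as it stands.
- The arm moves only by the shell command python3 -m pendant 'ROWS' [FORCE]. ROWS is JSON, a list of rows, each an object of numbers: "jaw": the opening, from -1 (shut) to 1 (fully open); "tx", "ty", "tz": the shift along the world's x, y, z in cm; "ax", "ay", "az": the turn, a rotation vector about the world's x, y, z in degrees. In form: [{"jaw": .., "tx": .., "ty": .., "tz": .., "ax": .., "ay": .., "az": ..}, ...]. A call has 1 to 10 rows; each row is the pose to reach, as a shift and turn from the pose commanded when the call began; what a row does not reach only later rows make up. A row lasts 1/8 s, in which the tool goes at most 62.5 mm and 10.7 degrees, less where a joint would pass 70% of its speed; a pose out of reach is approached as far as the arm can. A call with a gripper value outside its range is refused whole. The fingers move at their own pace and stop on an object; FORCE is the grip in N (left out, the last holds). Time passes only in rows, so rows that repeat a pose let the fingers close. It gives the time, the measured TCP pose, the force, the opening and the grip force at its end, in the units of the state.
- manip.get_state(): the state, without advancing time (a new reading comes with each control period).
- manip.get_image(name): name is "scene" or "side" or "wrist"; returns a dict with "pixels" (420x560x3 uint8, blue, green, red), "depth" (420x560 float32, m along the optical axis (not along the pixel's ray), 0 where there is no reading), "fx", "fy", "cx", "cy" (pixels), "D" ([k1, k2, p1, p2, k3] as OpenCV has them; the pictures are not rectified), "pose" (4x4, takes a point from camera to world coordinates). Camera axes: x right, y down, z forward; pixel columns grow to the right and rows downward; lengths in m; the calibration is good to about 2 mm. A picture is of the moment at which its call begins.
- manip.sign_off(): hands the job in; it is judged then, once.
The state is a dict: "clock": time; "qpos": joint angles; "qd": joint speeds; "effort": joint torques, N m; "position": TCP position; "ee_rot": TCP orientation; "contact_force": force on the tool from outside, world axes, zero at the start; "moment": the same for the moment, N m; "width": finger opening in m; "gripper_force": force on a finger pad.
Only numpy, scipy, OpenCV 4.12 (cv2) and the standard library are available. Lean on these libraries where they do the work, as an engineer would, in place of code of your own. Each camera call takes 0.05 s, during which the arm holds its last target. There are 200 camera calls.

TASK

Take the spring-tipped test probe out of its slanted holder, hold it square to the lid of the cell box in the sloping charging dock, and put its tip down the middle of the plus terminal's well (the square shroud by the raised cross) until you feel the screw, which sits at an unknown depth. Press lightly, never hard, until the sprung plunger is about half way in. Finish while holding the probe steady there in the gripper, with the minus terminal and everything else on the shelf left alone.

Things in the scene. Friction and masses are not known exactly. Their poses are not given: they have to be found in the camera images.
- probe: Round test probe, 150 mm, 0.12 kg. Origin on its axis under its collar; +z up the handle. Up from there: collar 28 mm wide, 4 mm thick; grey handle, 20 mm diameter, z = 4 to 90 mm. Down: steel nose, 10 mm diameter, to z = -40; brass plunger, 5 mm diameter, to z = -60 mm. Starts in the holder, tip down, collar on the tube's rim; 1.5 mm play round the nose lets it lean up to 4 deg.
- probe_tip (a point): The end of the probe's plunger, 60 mm below the probe's origin along its axis when the spring is out.
- plunger (a joint): How far the probe's plunger is pushed in, m: 0 is fully out, 0.012 is the stop. It takes 1 N to start it moving and 0.5 N more for each mm: 4 N half way in (6 mm), 7 N at the stop.
- holder: Probe holder, fixed: steel plate 100 x 76 x 10 mm (x, y, z) with a slanted aluminium tube, 21 mm outside, 13 mm bore. Origin under the plate's centre, +z up. The tube leans 25 deg towards the holder's own -x; its rim is centred at (-8, 0, 77) mm. The probe's tip hangs free inside; it comes out along the tube's slant, by 62 mm or more.
- cell: Black cell box fixed in the sloping dock (130 x 180 mm): its lid tilts 20 deg towards the box's own front, -x. Origin under the box's centre, +z square to the lid, +y along it. Case 80 x 140 mm, lid at z = 62 mm. White shrouds 18 mm high at x = 4 mm: plus at y = 45 mm (square, 30 mm), minus at y = -45 mm (round, 27 mm). Before each, at x = -26 mm, a raised mark: cross for plus, bar for minus.
- plus_well (a point): Centre of the plus well's mouth, at the square shroud's rim (z = 80 mm on the cell box); axes as the box's. The well is a straight hole along -z, 18 mm in diameter. At its bottom a flat brass screw head, 16 mm across with a centre dimple, lies 5 to 14 mm below the rim: the depth differs each time and is found by feel. The screw does not give under light force.
- minus_well (a point): Centre of the mouth of the minus well (round shroud, 18 mm hole, a screw like the other). Not to be probed.
- nut_a: Loose brass thumb nut, 21 mm in diameter, 12 mm high, bystander. Origin under its centre.
- nut_b: Second loose brass thumb nut like nut_a, bystander.
- lens: Loose frosted glass indicator lens, a dome 38 mm in diameter and 20 mm high, bystander. Origin under its centre.
- cap: Loose black shroud cap lying in front of the dock, 34 x 34 x 18 mm, bystander. Origin under its centre.
- spare_cell: Loose spare cell box with two closed round caps, 64 x 108 x 86 mm, upright on the shelf, bystander. Origin under its centre.
- screwdriver: Loose screwdriver, 170 mm long, lying on the shelf towards the back, bystander.
- wrench: Loose steel wrench, 150 mm long, lying on the shelf towards the back, bystander.
There are look-alikes about, which are no part of the job. What is shaped like the holder but blue or purple is not meant.

How it is judged:
On the way:
1. the gripper has drawn the probe clear out of its holder (z of probe_tip in the frame of holder above 0.085 m and contact force between the fingers and probe above 2 N and contact force between probe and holder below 0.1 N), for 0.2 s.
At the end, for the whole second after the job is handed in: Gripper alone holds the probe, still, within 8 deg of square to the lid; tip on the plus screw (within 7 mm of the well axis, over 3 mm below the rim); plunger in 3 to 9.5 of 12 mm; 1.5 to 9 N on the cell box; bystanders within 20 mm of their starts (contact force between the fingers and probe above 2 N and contact force between probe and holder below 0.1 N and angle between the z axis of probe and the z axis of cell, either way round below 0.14 rad and x of probe_tip in the frame of plus_well between -0.007 and 0.007 m and y of probe_tip in the frame of plus_well between -0.007 and 0.007 m and z of probe_tip in the frame of plus_well below -0.003 m and value of joint plunger between 0.003 and 0.0095 m and contact force between probe and cell between 1.5 and 9 N and linear speed of probe below 0.01 m/s and distance of each of nut_a, nut_b, lens, cap, spare_cell, screwdriver, wrench from where it was at the start of the episode below 0.02 m); the arm keeps its last pose, push and grip.
It fails at once if the probe is pressed hard (over 15 N) on the cell box (contact force between probe and cell above 15 N).
It fails at once if the probe is put on the minus terminal (distance between probe_tip and minus_well below 0.02 m and contact force between probe and cell above 0.3 N).
It fails at once if a bystander is disturbed (moved over 20 mm) (distance of any of nut_a, nut_b, lens, cap, spare_cell, screwdriver, wrench from where it was at the start of the episode above 0.02 m).
It also fails if it takes over 40 s, if anything falls off the work surface, if the arm or the gripper's body presses on something with over 40 N, if the wrist force passes 120 N, or if a joint passes its speed limit or range.

## Working session

There is one attempt and no reset: what is moved stays moved. The work goes in short steps, Python scripts to look and compute and a shell command to move; the robot and the scene stay as the last step left them, time stands still between calls to the robot, and variables do not carry over. Pictures are saved under pics/ and viewed, at most 10 in all, crops included, and the job is handed in when it is done.

```bash
ls; mkdir -p pics; cat > h.py <<'E'
import numpy as np, cv2, pickle
def snap(n,fn):
    from rig import manip
    im=manip.get_image(n); cv2.imwrite(fn+'.png',im['pixels']); pickle.dump(im,open(fn+'.pkl','wb')); return im
def load(fn): return pickle.load(open(fn+'.pkl','rb'))
def K(im): return np.array([[im['fx'],0,im['cx']],[0,im['fy'],im['cy']],[0,0,1.]])
def ray(im,u,v):
    p=cv2.undistortPoints(np.array([[[u,v]]],float),K(im),np.array(im['D'],float))[0,0]
    return np.array([p[0],p[1],1.])
def pt(im,u,v,w=1):
    d=im['depth'][int(v)-w:int(v)+w+1,int(u)-w:int(u)+w+1]; d=np.median(d[d>0])
    return (np.array(im['pose'])@np.r_[ray(im,u,v)*d,1])[:3]
def cloud(im):
    h,w=im['depth'].shape; g=np.stack(np.meshgrid(np.arange(w),np.arange(h)),-1).reshape(-1,1,2).astype(float)
    p=cv2.undistortPoints(g,K(im),np.array(im['D'],float)).reshape(-1,2)
    d=im['depth'].reshape(-1); c=np.c_[p*d[:,None],d]; P=np.array(im['pose'])
    return (c@P[:3,:3].T+P[:3,3]).reshape(h,w,3)
def proj(im,X):
    T=np.linalg.inv(np.array(im['pose'])); 
    return cv2.projectPoints(np.atleast_2d(X).astype(float),cv2.Rodrigues(T[:3,:3])[0],T[:3,3],K(im),np.array(im['D'],float))[0].reshape(-1,2)
E
python3 - <<'E'
from h import *
from rig import manip
a=snap('scene','pics/scene0'); b=snap('side','pics/side0')
print(manip.grip_point_offset, manip.get_state())
print(a['pose'],b['pose'])
E
```

```text
pics
0.0187 {'clock': 0.1, 'qpos': array([-1.30401557e+00,  2.76528079e-01,  1.50601302e+00,  6.52839625e-06,
        1.36071556e+00, -1.20988566e-01]), 'qd': array([-0.00065954, -0.0021971 , -0.00144023,  0.00028026, -0.00054917,
       -0.00137639]), 'effort': array([ 1.28209613e-03, -4.17702055e+01, -2.46406657e+01, -2.15837417e-04,
        5.75415252e-03,  6.46819004e-06]), 'position': array([ 0.21729747, -0.53184201,  0.23052573]), 'ee_rot': array([-8.30026041e-04,  9.81262966e-01,  1.92671479e-01, -5.74126966e-05]), 'contact_force': array([ 0.33903048,  0.48766148, -0.05493395]), 'moment': array([ 0.03819234, -0.01138005,  0.01485926]), 'gripper_force': 0.0, 'width': 0.08533609475324894}
[[-3.01002280e-01  7.12228555e-01 -6.34135721e-01  1.30589379e+00]
 [ 9.53622796e-01  2.24047600e-01 -2.01013021e-01  2.54938411e-01]
 [-1.09062699e-03 -6.65231658e-01 -7.46636225e-01  9.62936260e-01]
 [ 0.00000000e+00  0.00000000e+00  0.00000000e+00  1.00000000e+00]] [[ 0.97687632 -0.12620205  0.17258535  0.33165706]
 [-0.21218326 -0.47300397  0.85512894 -1.02132745]
 [-0.02628547 -0.87197493 -0.48884434  0.69429641]
 [ 0.          0.          0.          1.        ]]
```

View pics/scene0.png

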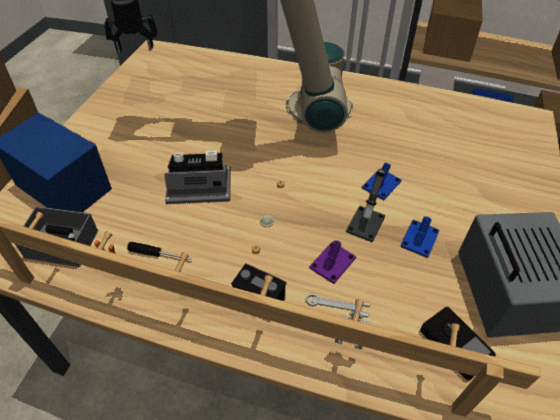

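View pics/side0.png

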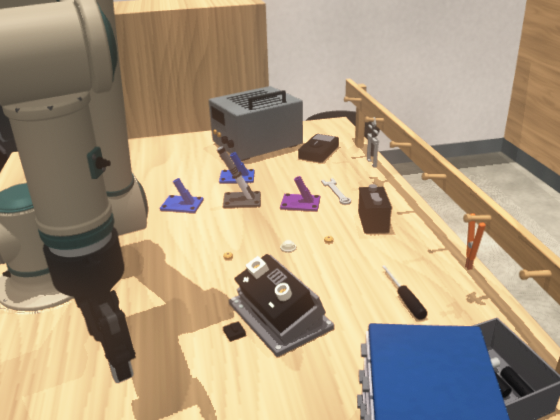

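Scene picture: the grey holder with the probe is at scene (368,215) and side (241,180). Look-alikes for it are the blue holders at scene (382,182) and (422,236) and the purple one at (333,262). The dock with the cell is at scene (198,178) and side (280,290); the only other black boxes are the spare cell at scene (260,283) and a box at (458,335). I choose the grey holder and the docked cell, and check both in one close crop.

```bash
python3 - <<'E'
from h import *
a=load('pics/scene0');b=load('pics/side0')
def c(im,u,v,w,h): return cv2.resize(im['pixels'][v:v+h,u:u+w],(400,300),interpolation=cv2.INTER_CUBIC)
o=np.vstack([np.hstack([c(a,335,155,80,90*2//3*1+0),c(b,200,130,100,75)]),np.hstack([c(a,155,140,88,66),c(b,222,250,120,90)])])
cv2.imwrite('pics/crop1.png',o)
E
```

```text
(no output)
```

View pics/crop1.png

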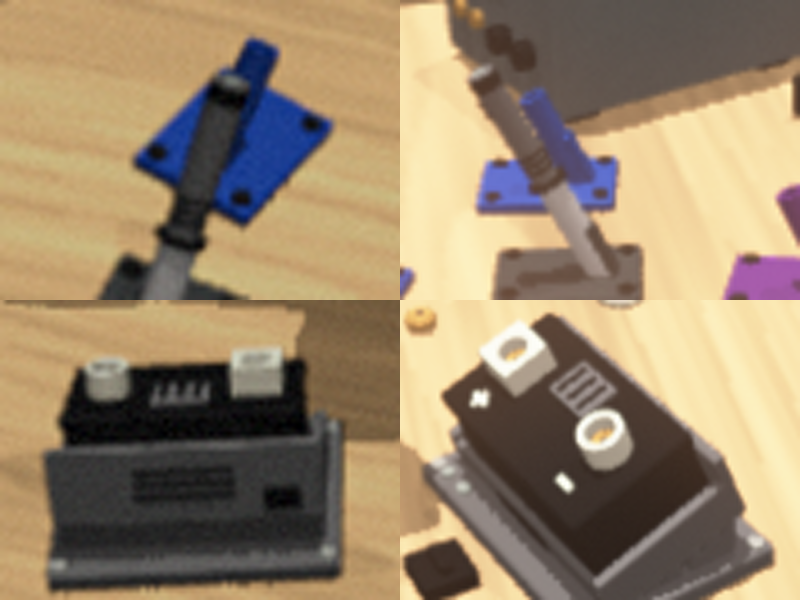

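```bash
cat > fit.py <<'E'
from h import *
from scipy.optimize import least_squares
from scipy.spatial.transform import Rotation as R
a=load('pics/scene0');b=load('pics/side0')
# probe
def tri(ua,ub):
    f=lambda X:np.r_[proj(a,X)[0]-ua,proj(b,X)[0]-ub]
    r=least_squares(f,[.5,0,.1]); return r.x,r.fun
t,e1=tri([381,171],[221,149]);c,e2=tri([371,203],[235,176])
ax=(t-c)/np.linalg.norm(t-c)
print('probe top',t,e1,'collar',c,e2,'len',np.linalg.norm(t-c),'lean',np.degrees(np.arccos(ax[2])),'yaw',np.degrees(np.arctan2(ax[1],ax[0])))
# cell
def Rc(y): return R.from_euler('z',y)*R.from_euler('y',-20,degrees=True)
L=np.array([[4,45,80],[4,-45,80],[-26,45,63],[-26,-45,63]])/1e3
mb=np.array([[256.5,264.4],[283,288.4],[246,279.4],[271.5,304.9]]);ma=np.array([[211.5,151.4],[178.8,154.1]])
def f(p):
    W=Rc(p[3]).apply(L)+p[:3]; return np.r_[(proj(b,W)-mb).ravel(),(proj(a,W[:2])-ma).ravel()]
best=min((least_squares(f,[.4,-.3,.05,y]) for y in (0,1.5,3,4.5)),key=lambda r:r.cost)
p=best.x; print('cell',p[:3],np.degrees(p[3]),best.fun.round(1))
Rm=Rc(p[3]); print('plus well',Rm.apply(L[0])+p[:3],'minus',Rm.apply(L[1])+p[:3],'normal',Rm.apply([0,0,1]))
# lid plane from depth
for im,n in((b,'side'),(a,'scene')):
    C=cloud(im).reshape(-1,3); C=C[im['depth'].ravel()>0]
    q=Rm.inv().apply(C-p[:3]); m=(abs(q[:,0])<.035)&(abs(q[:,1])<.065)&(abs(q[:,2]-.062)<.008)
    q=q[m]; A=np.c_[q[:,:2],np.ones(len(q))]; print(n,len(q),np.linalg.lstsq(A,q[:,2],rcond=None)[0], np.median(q[:,2]))
    d=C-c; s=d@ax; rr=np.linalg.norm(d-np.outer(s,ax),axis=1); m=(s>.01)&(s<.085)&(rr<.02); Q=C[m]
    w=np.linalg.svd(Q-Q.mean(0))[2][0]; print('probe pts',len(Q),Q.mean(0),w, s[m].mean(), c+ax*s[m].mean())
for n,u,v in(('base z',241,200),):print(n,pt(b,u,v))
E
python3 fit.py
```

```text
probe top [0.42984611 0.25155288 0.15456211] [-0.51414259  0.82081619 -0.72479869 -0.69303134] collar [0.46237745 0.24612898 0.07289342] [ 0.21467751 -0.30739876  0.29301627  0.25133054] len 0.0880765693549154 lean 21.990415081632904 yaw 170.53422932978407
cell [ 0.47981863 -0.23651251  0.02907879] 21.55571871629699 [-0.9 -0.4 -0.9 -0.1  0.2  0.   0.5 -0.3 -0.6  1.3 -0.8  0.3]
plus well [ 0.44133329 -0.2033316   0.10562228] minus [ 0.47439981 -0.28703707  0.10562228] normal [-0.3180995  -0.12566021  0.93969262]
side 1563 [ 0.01544772 -0.00097227  0.06353596] 0.06308338384917894
probe pts 210 [0.44590527 0.24098131 0.11875171] [ 0.44358364 -0.07942185 -0.89270696] 0.048288989413761134 [0.44454177 0.24910269 0.11766921]
scene 356 [0.02996257 0.00890533 0.06326252] 0.06307730618823873
probe pts 229 [0.45338547 0.24734772 0.12055626] [ 0.43178476 -0.08945717 -0.89752958] 0.047591472080864575 [0.4447994  0.24905974 0.11702244]
base z [0.47080518 0.2274356  0.01004072]
```

The crop confirms the grey holder with the probe in it (collar at side (235,176)). The plus well is the square shroud by the cross, side (256,264). I'm moving to the pre-grasp pose.

```bash
python3 -m pendant '[{"jaw":1,"tx":2,"ty":6,"tz":2},{"jaw":1,"tx":4,"ty":12,"tz":4},{"jaw":1,"tx":6,"ty":18,"tz":5,"ax":-1,"ay":-5},{"jaw":1,"tx":8,"ty":24,"tz":5,"ax":-2,"ay":-10},{"jaw":1,"tx":9,"ty":30,"tz":5,"ax":-3,"ay":-15},{"jaw":1,"tx":10,"ty":36,"tz":5,"ax":-4,"ay":-20},{"jaw":1,"tx":11,"ty":42,"tz":5,"ax":-4.7,"ay":-25.2},{"jaw":1,"tx":12,"ty":48,"tz":5,"ax":-4.7,"ay":-25.2},{"jaw":1,"tx":13,"ty":54,"tz":5,"ax":-4.7,"ay":-25.2},{"jaw":1,"tx":14,"ty":60,"tz":5,"ax":-4.7,"ay":-25.2}]'
```

```text
invalid input at $[0]: expected keys jaw, tx, ty, tz, ax, ay, az
```

```bash
python3 -m pendant '[{"jaw":1,"tx":2,"ty":6,"tz":2,"ax":0,"ay":0,"az":0},{"jaw":1,"tx":4,"ty":12,"tz":4,"ax":0,"ay":0,"az":0},{"jaw":1,"tx":6,"ty":18,"tz":5,"ax":-1,"ay":-5,"az":0},{"jaw":1,"tx":8,"ty":24,"tz":5,"ax":-2,"ay":-10,"az":0},{"jaw":1,"tx":9,"ty":30,"tz":5,"ax":-3,"ay":-15,"az":0},{"jaw":1,"tx":10,"ty":36,"tz":5,"ax":-4,"ay":-20,"az":0},{"jaw":1,"tx":11,"ty":42,"tz":5,"ax":-4.7,"ay":-25.2,"az":0},{"jaw":1,"tx":12,"ty":48,"tz":5,"ax":-4.7,"ay":-25.2,"az":0},{"jaw":1,"tx":13,"ty":54,"tz":5,"ax":-4.7,"ay":-25.2,"az":0},{"jaw":1,"tx":14,"ty":60,"tz":5,"ax":-4.7,"ay":-25.2,"az":0}]'
```

```text
clock: 1.35
position: [0.3474, 0.0096, 0.2798]
ee_rot: [0.081, 0.958, 0.187, 0.203]
contact_force: [0.7, -0.8, 0.2]
width: 0.0856
gripper_force: 0.0
```

```bash
python3 -m pendant '[{"jaw":1,"tx":1.5,"ty":6,"tz":0,"ax":0,"ay":0,"az":0},{"jaw":1,"tx":3,"ty":11,"tz":-2,"ax":0,"ay":0,"az":0},{"jaw":1,"tx":4,"ty":16,"tz":-4,"ax":0,"ay":0,"az":0},{"jaw":1,"tx":4,"ty":19,"tz":-6,"ax":0,"ay":0,"az":0},{"jaw":1,"tx":4,"ty":19,"tz":-6,"ax":0,"ay":0,"az":0},{"jaw":1,"tx":4,"ty":19,"tz":-6,"ax":0,"ay":0,"az":0},{"jaw":1,"tx":4,"ty":19,"tz":-6,"ax":0,"ay":0,"az":0}]'
python3 - <<'E'
from h import *
from rig import manip
im=snap('wrist','pics/wrist1'); s=manip.get_state(); print(s['position'],s['qpos'])
from scipy.spatial.transform import Rotation as R
q=s['ee_rot'];print(R.from_quat(np.r_[q[1:],q[0]]).as_matrix(),np.array(im['pose']))
E
```

```text
clock: 2.22
position: [0.3883, 0.1972, 0.2204]
ee_rot: [0.081, 0.958, 0.186, 0.202]
contact_force: [0.0, 0.1, -0.6]
width: 0.0854
gripper_force: 0.0
[0.38839168 0.19714946 0.2205044 ] [ 0.55067973 -0.07624306  2.03268774 -0.37934505  0.88693982  1.9348207 ]
[[ 0.8486478   0.32384055  0.41823943]
 [ 0.38955937 -0.91751822 -0.08002378]
 [ 0.35782735  0.23084109 -0.90480494]] [[ 0.32471543 -0.93771557  0.1234885   0.39941059]
 [-0.91722045 -0.34406382 -0.20081517  0.24022074]
 [ 0.23079544 -0.04805839 -0.97181472  0.37973938]
 [ 0.          0.          0.          1.        ]]
```

View pics/wrist1.png

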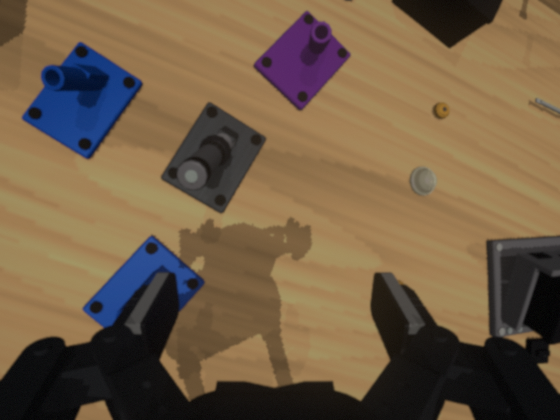

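Wrist view: the probe's end cap is at (191,176) in the grey holder (plate about (213,157)). The blue holders are at (83,100) and (143,290), and the purple one is at (302,60). Next I fit the handle cylinder from all three depth clouds.

```bash
cat > cyl.py <<'E'
from h import *
from scipy.optimize import least_squares
c0=np.array([.4624,.2461,.0729]);ax0=np.array([-.42,.08,.9]);ax0/=np.linalg.norm(ax0)
def sel(C,c,ax,s0=.008,s1=.086,r=.016):
    d=C-c;s=d@ax;rr=np.linalg.norm(d-np.outer(s,ax),axis=1);return C[(s>s0)&(s<s1)&(rr<r)]
def run(names):
    P=[0,0,0,0]
    for k in range(4):
        ax=np.array([ax0[0]+P[2],ax0[1]+P[3],ax0[2]]);ax/=np.linalg.norm(ax);c=c0+[P[0],P[1],0]
        Q=np.vstack([sel(cloud(load('pics/'+n)).reshape(-1,3),c,ax) for n in names])
        def f(p):
            ax=np.array([ax0[0]+p[2],ax0[1]+p[3],ax0[2]]);ax/=np.linalg.norm(ax);d=Q-(c0+[p[0],p[1],0]);s=d@ax
            return (np.linalg.norm(d-np.outer(s,ax),axis=1)-.01)*1e3
        r=least_squares(f,P,loss='soft_l1');P=r.x
    ax=np.array([ax0[0]+P[2],ax0[1]+P[3],ax0[2]]);ax/=np.linalg.norm(ax)
    c=c0+[P[0],P[1],0];print(names,len(Q),'rms',np.sqrt(np.mean(f(P)**2)),'c',c,'ax',ax,'lean',np.degrees(np.arccos(ax[2])),'mid@.05',c+.05*ax)
if __name__=='__main__':
    for n in (['scene0'],['side0'],['wrist1'],['scene0','side0','wrist1']): run(n)
    im=load('pics/wrist1'); print('top',pt(im,191,176),[pt(im,u,v) for u,v in((240,190),(190,200))])
E
python3 cyl.py
```

```text
['scene0'] 242 rms 1.7533149955786322 c [0.46837023 0.24235064 0.0729    ] ax [-0.43851498  0.10252383  0.89285692] lean 26.765529175492077 mid@.05 [0.44644449 0.24747684 0.11754285]
['side0'] 214 rms 2.1333699801656136 c [0.46709347 0.24475991 0.0729    ] ax [-0.42937259  0.07277334  0.90019066] lean 25.816860068339256 mid@.05 [0.44562484 0.24839857 0.11790953]
['wrist1'] 836 rms 1.0918272491603855 c [0.46853691 0.24443173 0.0729    ] ax [-0.44473295  0.07961615  0.89211764] lean 26.859433910312962 mid@.05 [0.44630027 0.24841254 0.11750588]
['scene0', 'side0', 'wrist1'] 1296 rms 1.4925118012996061 c [0.46842084 0.24414423 0.0729    ] ax [-0.44315338  0.08244984  0.89264612] lean 26.792335602383442 mid@.05 [0.44626317 0.24826673 0.11753231]
top [0.4266505  0.25187184 0.15869006] [array([4.50767583e-01, 2.04867225e-01, 1.97611396e-04]), array([0.42122027, 0.2521413 , 0.00083582])]
```

```bash
python3 -m pendant '[{"jaw":1,"tx":0.6,"ty":3,"tz":-0.4,"ax":0,"ay":-1.5,"az":0},{"jaw":1,"tx":1.06,"ty":6,"tz":-0.75,"ax":0,"ay":-1.5,"az":0},{"jaw":1,"tx":1.06,"ty":6,"tz":-0.75,"ax":0,"ay":-1.5,"az":0},{"jaw":1,"tx":1.06,"ty":6,"tz":-0.75,"ax":0,"ay":-1.5,"az":0},{"jaw":1,"tx":1.06,"ty":6,"tz":-0.75,"ax":0,"ay":-1.5,"az":0}]'
python3 - <<'E'
from h import *
from rig import manip
from scipy.spatial.transform import Rotation as R
snap('wrist','pics/wrist2'); s=manip.get_state(); q=s['ee_rot'];print(s['position'],R.from_quat(np.r_[q[1:],q[0]]).as_matrix()[:,2],s['qpos'])
import cyl; cyl.run(['wrist2'])
E
```

```text
clock: 2.9
position: [0.3985, 0.257, 0.2124]
ee_rot: [0.084, 0.955, 0.186, 0.214]
contact_force: [0.2, -0.4, -0.2]
width: 0.0853
gripper_force: 0.0
[0.39855399 0.25716586 0.21238967] [ 0.44073936 -0.08032465 -0.89403399] [ 0.69022931  0.0108088   1.98371449 -0.45722994  0.88825223  2.12252827]
['wrist2'] 874 rms 1.0841608087137893 c [0.46923031 0.24490145 0.0729    ] ax [-0.44620636  0.07094105  0.89211392] lean 26.859904608466127 mid@.05 [0.44691999 0.2484485  0.1175057 ]
```

```bash
python3 -m pendant '[{"jaw":1,"tx":1.2,"ty":-0.2,"tz":-2.4,"ax":0,"ay":0,"az":0},{"jaw":1,"tx":2.4,"ty":-0.45,"tz":-4.9,"ax":0,"ay":0,"az":0},{"jaw":1,"tx":3.7,"ty":-0.7,"tz":-7.3,"ax":0,"ay":0,"az":0},{"jaw":1,"tx":4.9,"ty":-0.9,"tz":-9.75,"ax":0,"ay":0,"az":0},{"jaw":1,"tx":4.9,"ty":-0.9,"tz":-9.75,"ax":0,"ay":0,"az":0},{"jaw":1,"tx":4.9,"ty":-0.9,"tz":-9.75,"ax":0,"ay":0,"az":0}]'
```

```text
clock: 3.7
position: [0.4478, 0.2492, 0.1154]
ee_rot: [0.083, 0.955, 0.186, 0.215]
contact_force: [0.1, 0.5, 0.3]
width: 0.0855
gripper_force: 0.0
```

```bash
python3 -m pendant '[{"jaw":-1,"tx":0,"ty":0,"tz":0,"ax":0,"ay":0,"az":0},{"jaw":-1,"tx":0,"ty":0,"tz":0,"ax":0,"ay":0,"az":0},{"jaw":-1,"tx":0,"ty":0,"tz":0,"ax":0,"ay":0,"az":0},{"jaw":-1,"tx":0,"ty":0,"tz":0,"ax":0,"ay":0,"az":0},{"jaw":-1,"tx":0,"ty":0,"tz":0,"ax":0,"ay":0,"az":0},{"jaw":-1,"tx":0,"ty":0,"tz":0,"ax":0,"ay":0,"az":0},{"jaw":-1,"tx":0,"ty":0,"tz":0,"ax":0,"ay":0,"az":0},{"jaw":-1,"tx":0,"ty":0,"tz":0,"ax":0,"ay":0,"az":0}]' 50
```

```text
clock: 4.7
position: [0.4477, 0.2495, 0.115]
ee_rot: [0.083, 0.955, 0.186, 0.215]
contact_force: [-3.8, 0.0, 6.0]
width: 0.0188
gripper_force: 48.6
```

```bash
python3 -m pendant '[{"jaw":-1,"tx":-0.4,"ty":0.07,"tz":0.85,"ax":0,"ay":0,"az":0},{"jaw":-1,"tx":-1.0,"ty":0.18,"tz":2.1,"ax":0,"ay":0,"az":0},{"jaw":-1,"tx":-1.7,"ty":0.3,"tz":3.6,"ax":0,"ay":0,"az":0},{"jaw":-1,"tx":-2.5,"ty":0.45,"tz":5.3,"ax":0,"ay":0,"az":0},{"jaw":-1,"tx":-3.3,"ty":0.6,"tz":7,"ax":0,"ay":0,"az":0},{"jaw":-1,"tx":-4.2,"ty":0.75,"tz":9,"ax":0,"ay":0,"az":0},{"jaw":-1,"tx":-4.2,"ty":0.75,"tz":9,"ax":0,"ay":0,"az":0},{"jaw":-1,"tx":-4.2,"ty":0.75,"tz":9,"ax":0,"ay":0,"az":0},{"jaw":-1,"tx":-4.2,"ty":0.75,"tz":9,"ax":0,"ay":0,"az":0}]'
python3 - <<'E'
from h import *
from rig import manip
a=snap('scene','pics/scene2'); b=snap('side','pics/side2');s=manip.get_state();print(s['position'],s['ee_rot'],s['qpos'])
w=snap('wrist','pics/wrist3')
T=s['position'];o=np.array([np.array(proj(i,T))[0] for i in(a,b,w)]).round();print(o)
def c(im,p,h=45):
    u=int(np.clip(p[0]-60,0,440));v=int(np.clip(p[1]-40,0,330));print(u,v);return cv2.resize(im['pixels'][v:v+90,u:u+120],(400,300),interpolation=cv2.INTER_CUBIC)
cv2.imwrite('pics/crop2.png',np.hstack([c(a,o[0]),c(b,o[1])]))
E
```

```text
clock: 5.82
position: [0.4054, 0.2563, 0.2037]
ee_rot: [0.084, 0.955, 0.186, 0.214]
contact_force: [0.4, -0.4, -0.6]
width: 0.0187
gripper_force: 48.8
[0.40551087 0.25642182 0.20376539] [0.08394695 0.95530505 0.18632404 0.21360833] [ 0.67625088  0.02637007  1.99121418 -0.46096268  0.86319313  2.11865933]
[[387. 151.]
 [209. 131.]
 [273. 275.]]
327 111
149 91
```

View pics/crop2.png

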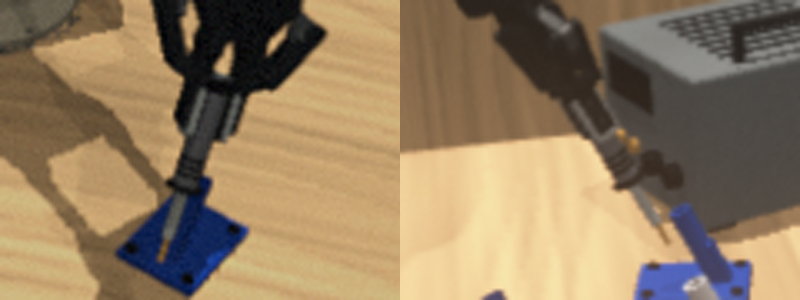

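Crops: the probe is out of the holder, with its tip at scene (375.6,188.4) and side (229.4,163.3), and its collar at scene (383,166) and side (215.6,142.6). I triangulate these to get the probe in the tool frame.

```bash
cat > tip.py <<'E'
from h import *
from scipy.optimize import least_squares
from scipy.spatial.transform import Rotation as R
a=load('pics/scene2');b=load('pics/side2');w=load('pics/wrist3')
T=np.array([.4054,.2564,.2037]);M=R.from_quat([.955305,.186324,.213608,.083947]).as_matrix()
def tri(ua,ub):
    r=least_squares(lambda X:np.r_[proj(a,X)[0]-ua,proj(b,X)[0]-ub],T); return r
for n,ua,ub in(('tip',[375.6,188.4],[229.4,163.3]),('collar',[382.8,165.9],[215.6,142.6])):
    r=tri(ua,ub);print(n,r.x,r.fun.round(2),'tool frame mm',(M.T@(r.x-T)*1e3).round(1))
# handle/nose depth points in tool frame
for n,im in(('scene',a),('side',b)):
    C=cloud(im).reshape(-1,3);q=(C-T)@M
    for lo,hi in((.005,.035),(.045,.078)):
        m=(abs(q[:,0])<.02)&(abs(q[:,1])<.02)&(q[:,2]>lo)&(q[:,2]<hi);print(n,lo,m.sum(),(np.median(q[m],0)*1e3).round(1), (M.T@(np.array(im['pose'])[:3,3]-T)).round(2))
E
python3 tip.py
```

```text
tip [0.44904287 0.24851128 0.11199358] [-0.24  0.36 -0.33 -0.3 ] tool frame mm [ -1.   -0.8 101.9]
collar [0.42055255 0.25435287 0.16904968] [ 0.34 -0.55  0.48  0.47] tool frame mm [-1.1 -1.6 37.8]
scene 0.005 99 [ 6.7  5.3 19.3] [ 1.04  0.47 -0.28]
scene 0.045 48 [ 2.1  3.  62.4] [ 1.04  0.47 -0.28]
side 0.005 91 [-4.5  7.9 20. ] [-0.38  1.27 -0.37]
side 0.045 44 [-3.4  5.5 61. ] [-0.38  1.27 -0.37]
```

The probe sits on the tool axis with its tip 102 mm beyond the TCP. I'm carrying it to a hover over the plus well.

```bash
python3 -m pendant '[{"jaw":-1,"tx":0,"ty":-1,"tz":2,"ax":0,"ay":0,"az":0},{"jaw":-1,"tx":0,"ty":-4,"tz":4,"ax":0,"ay":0,"az":0},{"jaw":-1,"tx":0,"ty":-8,"tz":6,"ax":0,"ay":0,"az":0},{"jaw":-1,"tx":0,"ty":-12,"tz":7,"ax":2,"ay":1.5,"az":1},{"jaw":-1,"tx":-0.4,"ty":-16,"tz":7,"ax":4,"ay":3,"az":2},{"jaw":-1,"tx":-0.6,"ty":-20,"tz":7,"ax":6,"ay":4.5,"az":3},{"jaw":-1,"tx":-0.8,"ty":-24,"tz":7,"ax":8,"ay":6,"az":3.5},{"jaw":-1,"tx":-1,"ty":-28,"tz":7,"ax":10.9,"ay":7.5,"az":4.7},{"jaw":-1,"tx":-1.2,"ty":-31,"tz":7,"ax":10.9,"ay":7.5,"az":4.7},{"jaw":-1,"tx":-1.2,"ty":-31,"tz":7,"ax":10.9,"ay":7.5,"az":4.7}]'
```

```text
clock: 7.22
position: [0.3937, -0.0561, 0.2742]
ee_rot: [-0.028, 0.963, 0.206, 0.171]
contact_force: [-0.2, 0.5, -0.9]
width: 0.0188
gripper_force: 49.1
```

```bash
python3 -m pendant '[{"jaw":-1,"tx":0,"ty":-4,"tz":0,"ax":0,"ay":0,"az":0},{"jaw":-1,"tx":0,"ty":-8,"tz":0,"ax":0,"ay":0,"az":0},{"jaw":-1,"tx":0,"ty":-12,"tz":0,"ax":0,"ay":0,"az":0},{"jaw":-1,"tx":0,"ty":-15,"tz":0,"ax":0,"ay":0,"az":0},{"jaw":-1,"tx":0,"ty":-16.8,"tz":0,"ax":0,"ay":0,"az":0},{"jaw":-1,"tx":0,"ty":-16.8,"tz":0,"ax":0,"ay":0,"az":0},{"jaw":-1,"tx":0,"ty":-16.8,"tz":0,"ax":0,"ay":0,"az":0},{"jaw":-1,"tx":0,"ty":-16.8,"tz":0,"ax":0,"ay":0,"az":0}]'
python3 - <<'E'
from h import *
from rig import manip
from scipy.spatial.transform import Rotation as R
a=snap('scene','pics/scene4'); b=snap('side','pics/side4');w=snap('wrist','pics/wrist4');s=manip.get_state();print(s['position'],s['ee_rot'],s['qpos'],s['contact_force'])
q=s['ee_rot'];M=R.from_quat(np.r_[q[1:],q[0]]).as_matrix();print(M)
tip=s['position']+.102*M[:,2];print('tip',tip,[proj(i,tip).round() for i in(a,b,w)])
E
```

```text
clock: 8.22
position: [0.3936, -0.2199, 0.2747]
ee_rot: [-0.029, 0.962, 0.21, 0.172]
contact_force: [0.3, 0.2, -1.5]
width: 0.0189
gripper_force: 49.3
[ 0.39364322 -0.22048294  0.27479746] [-0.02860839  0.9622046   0.20955257  0.17155636] [-0.94657363 -0.03135124  1.81738696  0.35371261  1.28524796  0.10678477] [-0.35881777 -0.39157461 -1.3502473 ]
[[ 0.85331227  0.4130808   0.31815472]
 [ 0.39344899 -0.91053856  0.12695441]
 [ 0.34213457  0.0168459  -0.93949995]]
tip [ 0.426095   -0.20753359  0.17896846] [array([[209., 128.]]), array([[246., 233.]]), array([[274., 206.]])]
```

View pics/wrist4.png

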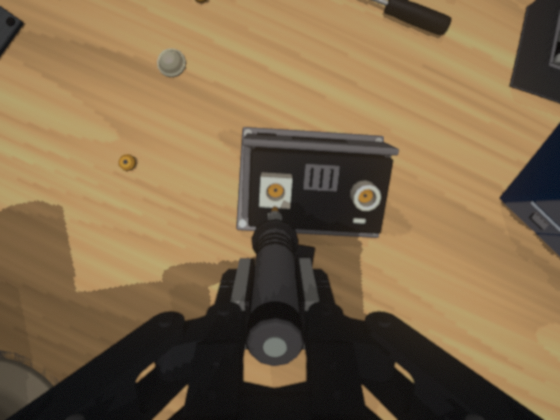

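Wrist view: the plus well (square shroud) is at (276,190), the minus at (367,196) and its bar at (359,221). The probe tip, at about (275,207), hides the cross. One enlarged crop for precise pixels.

```bash
python3 - <<'E'
from h import *
w=load('pics/wrist4');cv2.imwrite('pics/crop3.png',cv2.resize(w['pixels'][150:270,230:390] ,(800,600),interpolation=cv2.INTER_CUBIC))
E
```

```text
(no output)
```

View pics/crop3.png

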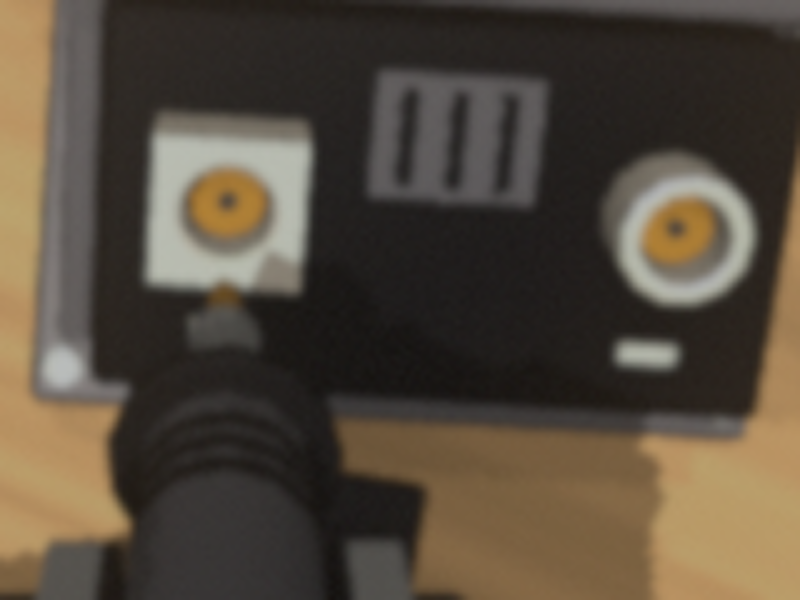

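Crop: the square rim's centre is at wrist (275.2,192.2), the minus rim at (366,197.6), the bar at (359,220.4), and the probe tip at (275.2,206.6), against a predicted (274,206). Refitting the cell with these.

```bash
cat > fit2.py <<'E'
from h import *
from scipy.optimize import least_squares
from scipy.spatial.transform import Rotation as R
a=load('pics/scene0');b=load('pics/side0');w=load('pics/wrist4')
def Rc(y): return R.from_euler('z',y)*R.from_euler('y',-20,degrees=True)
L=np.array([[4,45,80],[4,-45,80],[-26,45,63],[-26,-45,63]])/1e3
mb=np.array([[256.5,264.4],[283,288.4],[246,279.4],[271.5,304.9]]);ma=np.array([[211.5,151.4],[178.8,154.1]]);mw=np.array([[275.2,192.2],[366,197.6],[359,220.4]])
def f(p,full=True):
    W=Rc(p[3]).apply(L)+p[:3]; r=(proj(w,W[[0,1,3]])-mw).ravel()
    return np.r_[(proj(b,W)-mb).ravel(),(proj(a,W[:2])-ma).ravel(),r] if full else r
T=np.array([.39364,-.22048,.2748]);M=R.from_quat([.962205,.209553,.171556,-.028608])
tip=T+.102*M.as_matrix()[:,2]
C=cloud(w).reshape(-1,3)
for full in (True,False):
    r=least_squares(f,[.48,-.2365,.029,.376],args=(full,));p=r.x;Rm=Rc(p[3]);W=Rm.apply(L[0])+p[:3];n=Rm.apply([0,0,1])
    print('cell',p[:3],np.degrees(p[3]),r.fun.round(1));print('well',W,'n',n)
    print('tip in well frame mm',Rm.inv().apply(tip-W)*1e3,'rot needed deg',np.degrees(np.cross(M.as_matrix()[:,2],-n)))
    q=Rm.inv().apply(C-p[:3])
    for nm,m in(('lid',(abs(q[:,0])<.033)&(q[:,1]>-.06)&(q[:,1]<.02)&(abs(q[:,2]-.062)<.006)),('rim',(np.hypot(q[:,0]-.004,q[:,1]-.045)<.017)&(np.hypot(q[:,0]-.004,q[:,1]-.045)>.0105)&(abs(q[:,2]-.08)<.006)),('screw',(np.hypot(q[:,0]-.004,q[:,1]-.045)<.006)&(q[:,2]<.078)&(q[:,2]>.06))):
        Q=q[m];A=np.c_[Q[:,:2]-Q[:,:2].mean(0),np.ones(len(Q))];print(nm,m.sum(),np.linalg.lstsq(A,Q[:,2],rcond=None)[0].round(4))
E
python3 fit2.py
```

```text
cell [ 0.47919791 -0.23697475  0.02909776] 21.205141879830176 [-1.1 -0.3 -1.4  0.1 -0.1  0.1 -0.  -0.1 -0.6  1.1 -0.8  0.  -0.  -0.1
  0.7 -0.1 -0.4 -0.6]
well [ 0.44091631 -0.20355898  0.10564125] n [-0.31886242 -0.1237115   0.93969262]
tip in well frame mm [10.74291693  1.6593445  74.12575878] rot needed deg [-0.17591742 -0.03462552 -0.06425189]
lid 3907 [0.0295 0.0164 0.0641]
rim 512 [-0.0243 -0.0015  0.0812]
screw 110 [-0.0098  0.028   0.0719]
cell [ 0.47897778 -0.23710615  0.0285503 ] 21.143399557823958 [-0.   0.1  0.6  0.2 -0.6 -0.4]
well [ 0.44073221 -0.20364915  0.10509379] n [-0.31899555 -0.12336782  0.93969262]
tip in well frame mm [11.12040036  1.66059757 74.57096282] rot needed deg [-0.19441751 -0.04179167 -0.07148515]
lid 3742 [0.0243 0.0128 0.0643]
rim 504 [-0.0258  0.0008  0.0817]
screw 111 [-0.0063  0.0207  0.0724]
```

```bash
python3 -m pendant '[{"jaw":-1,"tx":-0.4,"ty":-0.25,"tz":-0.2,"ax":0,"ay":0,"az":0},{"jaw":-1,"tx":-0.88,"ty":-0.52,"tz":-0.37,"ax":0,"ay":0,"az":0},{"jaw":-1,"tx":-0.4,"ty":-0.35,"tz":-1.8,"ax":0,"ay":0,"az":0},{"jaw":-1,"tx":0.2,"ty":-0.1,"tz":-3.5,"ax":0,"ay":0,"az":0},{"jaw":-1,"tx":0.71,"ty":0.1,"tz":-5.07,"ax":0,"ay":0,"az":0},{"jaw":-1,"tx":0.71,"ty":0.1,"tz":-5.07,"ax":0,"ay":0,"az":0},{"jaw":-1,"tx":0.71,"ty":0.1,"tz":-5.07,"ax":0,"ay":0,"az":0},{"jaw":-1,"tx":0.71,"ty":0.1,"tz":-5.07,"ax":0,"ay":0,"az":0}]'
cat > chk.py <<'E'
from h import *
from rig import manip
from scipy.spatial.transform import Rotation as R
s=manip.get_state();q=s['ee_rot'];M=R.from_quat(np.r_[q[1:],q[0]]).as_matrix()
Rm=R.from_euler('z',21.2,degrees=True)*R.from_euler('y',-20,degrees=True);W=np.array([.4409,-.2036,.1056])
tip=s['position']+.102*M[:,2];n=Rm.apply([0,0,1])
print('tip(unpressed) in well mm',(Rm.inv().apply(tip-W)*1e3).round(2),'angle',np.degrees(np.arccos(-n@M[:,2])).round(2),'F along n',(s['contact_force']@n).round(2),'F box',Rm.inv().apply(s['contact_force']).round(2),s['clock'])
E
python3 - <<'E'
from chk import *
a=snap('scene','pics/scene5');b=snap('side','pics/side5')
o=[proj(i,tip)[0].astype(int) for i in(a,b)];print(o)
c=lambda im,p:cv2.resize(im['pixels'][p[1]-30:p[1]+30,p[0]-40:p[0]+40],(400,300),interpolation=cv2.INTER_CUBIC)
cv2.imwrite('pics/crop5.png',np.hstack([c(a,o[0]),c(b,o[1])]))
E
```

```text
clock: 9.38
position: [0.4009, -0.2208, 0.2247]
ee_rot: [-0.028, 0.962, 0.209, 0.172]
contact_force: [-0.3, -0.2, -0.5]
width: 0.0188
gripper_force: 49.3
tip(unpressed) in well mm [-0.08 -1.39 24.78] angle 0.11 F along n -0.35 F box [-0.52 -0.09 -0.35] 9.375
[array([209, 144]), array([251, 255])]
```

View pics/crop5.png

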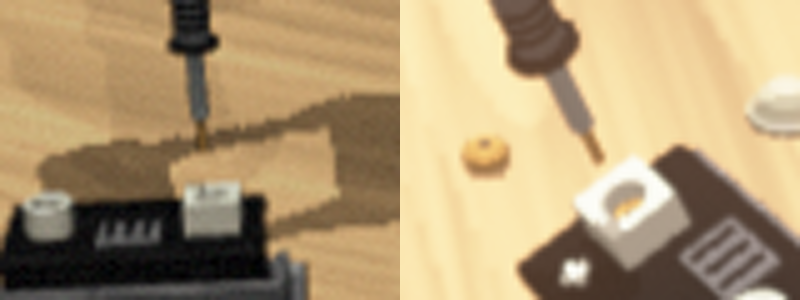

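Crops: the probe points at the square well in both views (tip at scene (209,144), side (251,255)). I shift about 2 mm towards +y of the box, then go down slowly.

```bash
python3 -m pendant '[{"jaw":-1,"tx":-0.07,"ty":0.18,"tz":0,"ax":0,"ay":0,"az":0},{"jaw":-1,"tx":0.1,"ty":0.24,"tz":-0.5,"ax":0,"ay":0,"az":0},{"jaw":-1,"tx":0.25,"ty":0.3,"tz":-0.95,"ax":0,"ay":0,"az":0},{"jaw":-1,"tx":0.41,"ty":0.36,"tz":-1.4,"ax":0,"ay":0,"az":0},{"jaw":-1,"tx":0.57,"ty":0.42,"tz":-1.88,"ax":0,"ay":0,"az":0},{"jaw":-1,"tx":0.57,"ty":0.42,"tz":-1.88,"ax":0,"ay":0,"az":0},{"jaw":-1,"tx":0.57,"ty":0.42,"tz":-1.88,"ax":0,"ay":0,"az":0}]'; python3 chk.py
```

```text
clock: 10.35
position: [0.4065, -0.2161, 0.2051]
ee_rot: [-0.029, 0.962, 0.209, 0.172]
contact_force: [0.5, 0.1, -1.6]
width: 0.0188
gripper_force: 49.3
tip(unpressed) in well mm [-0.27  1.11  4.05] angle 0.18 F along n -1.68 F box [-0.11 -0.08 -1.68] 10.35
```

```bash
python3 -m pendant '[{"jaw":-1,"tx":0.06,"ty":0.02,"tz":-0.19,"ax":0,"ay":0,"az":0},{"jaw":-1,"tx":0.13,"ty":0.05,"tz":-0.38,"ax":0,"ay":0,"az":0},{"jaw":-1,"tx":0.19,"ty":0.07,"tz":-0.56,"ax":0,"ay":0,"az":0},{"jaw":-1,"tx":0.25,"ty":0.1,"tz":-0.75,"ax":0,"ay":0,"az":0},{"jaw":-1,"tx":0.25,"ty":0.1,"tz":-0.75,"ax":0,"ay":0,"az":0},{"jaw":-1,"tx":0.25,"ty":0.1,"tz":-0.75,"ax":0,"ay":0,"az":0}]'; python3 chk.py
python3 -m pendant '[{"jaw":-1,"tx":0.03,"ty":0.01,"tz":-0.1,"ax":0,"ay":0,"az":0},{"jaw":-1,"tx":0.06,"ty":0.02,"tz":-0.19,"ax":0,"ay":0,"az":0},{"jaw":-1,"tx":0.06,"ty":0.02,"tz":-0.19,"ax":0,"ay":0,"az":0}]'; python3 chk.py
```

```text
clock: 11.1
position: [0.409, -0.2151, 0.1976]
ee_rot: [-0.029, 0.962, 0.209, 0.172]
contact_force: [-0.8, 0.1, -0.4]
width: 0.019
gripper_force: 49.3
tip(unpressed) in well mm [-0.34  1.18 -3.92] angle 0.18 F along n -0.16 F box [-0.81  0.36 -0.16] 11.1
clock: 11.48
position: [0.4095, -0.2147, 0.1956]
ee_rot: [-0.029, 0.962, 0.209, 0.171]
contact_force: [0.3, -0.6, -1.1]
width: 0.0185
gripper_force: 49.3
tip(unpressed) in well mm [-0.44  1.3  -6.01] angle 0.2 F along n -1.02 F box [-0.3  -0.71 -1.02] 11.475
```

```bash
cat > avg.py <<'E'
from chk import *
F=[]
for i in range(8):
    manip.get_image('side');F.append(manip.get_state()['contact_force']@n)
print('avg F along n',np.mean(F).round(2),'+-',(np.std(F)/8**.5).round(2))
E
python3 avg.py; python3 -m pendant '[{"jaw":-1,"tx":0.03,"ty":0.01,"tz":-0.1,"ax":0,"ay":0,"az":0},{"jaw":-1,"tx":0.06,"ty":0.02,"tz":-0.19,"ax":0,"ay":0,"az":0},{"jaw":-1,"tx":0.06,"ty":0.02,"tz":-0.19,"ax":0,"ay":0,"az":0}]' | grep F; python3 avg.py
python3 -m pendant '[{"jaw":-1,"tx":0.03,"ty":0.01,"tz":-0.1,"ax":0,"ay":0,"az":0},{"jaw":-1,"tx":0.06,"ty":0.02,"tz":-0.19,"ax":0,"ay":0,"az":0},{"jaw":-1,"tx":0.06,"ty":0.02,"tz":-0.19,"ax":0,"ay":0,"az":0}]' | grep F; python3 avg.py
```

```text
tip(unpressed) in well mm [-0.44  1.3  -6.01] angle 0.2 F along n -1.02 F box [-0.3  -0.71 -1.02] 11.475
avg F along n -0.86 +- 0.11
tip(unpressed) in well mm [-0.47  1.21 -8.02] angle 0.19 F along n -1.1 F box [-0.07 -0.05 -1.1 ] 12.25
avg F along n -1.07 +- 0.14
tip(unpressed) in well mm [-0.45  1.1  -9.88] angle 0.18 F along n 0.37 F box [-0.98  0.81  0.37] 13.025
avg F along n 0.36 +- 0.17
```

The screw is felt at about 9 mm (force step 1.4 N). I press on in small steps to about 4 N net.

```bash
python3 -m pendant '[{"jaw":-1,"tx":0.03,"ty":0.01,"tz":-0.1,"ax":0,"ay":0,"az":0},{"jaw":-1,"tx":0.06,"ty":0.02,"tz":-0.19,"ax":0,"ay":0,"az":0},{"jaw":-1,"tx":0.1,"ty":0.04,"tz":-0.28,"ax":0,"ay":0,"az":0},{"jaw":-1,"tx":0.1,"ty":0.04,"tz":-0.28,"ax":0,"ay":0,"az":0},{"jaw":-1,"tx":0.1,"ty":0.04,"tz":-0.28,"ax":0,"ay":0,"az":0}]' | grep -i force; python3 avg.py
```

```text
contact_force: [-1.0, -0.0, 2.2]
gripper_force: 49.4
tip(unpressed) in well mm [ -0.45   1.09 -12.88] angle 0.18 F along n 2.37 F box [-0.14  0.32  2.37] 14.05
avg F along n 2.17 +- 0.06
```

```bash
python3 -m pendant '[{"jaw":-1,"tx":0.05,"ty":0.02,"tz":-0.14,"ax":0,"ay":0,"az":0},{"jaw":-1,"tx":0.05,"ty":0.02,"tz":-0.14,"ax":0,"ay":0,"az":0},{"jaw":-1,"tx":0.05,"ty":0.02,"tz":-0.14,"ax":0,"ay":0,"az":0},{"jaw":-1,"tx":0.05,"ty":0.02,"tz":-0.14,"ax":0,"ay":0,"az":0},{"jaw":-1,"tx":0.05,"ty":0.02,"tz":-0.14,"ax":0,"ay":0,"az":0}]' | grep -i force; python3 avg.py
python3 - <<'E'
from chk import *
a=snap('scene','pics/scene6');b=snap('side','pics/side6')
o=[proj(i,W)[0].astype(int) for i in(a,b)]
c=lambda im,p:cv2.resize(im['pixels'][p[1]-40:p[1]+20,p[0]-40:p[0]+40],(400,300),interpolation=cv2.INTER_CUBIC)
cv2.imwrite('pics/crop6.png',np.hstack([c(a,o[0]),c(b,o[1])]))
E
```

```text
contact_force: [-2.2, 0.7, 2.5]
gripper_force: 49.6
tip(unpressed) in well mm [ -0.42   1.09 -14.39] angle 0.18 F along n 2.96 F box [-0.86  1.42  2.96] 15.075
avg F along n 3.09 +- 0.28
tip(unpressed) in well mm [ -0.43   1.13 -14.42] angle 0.18 F along n 4.24 F box [-1.55  0.33  4.24] 15.475
```

View pics/crop6.png

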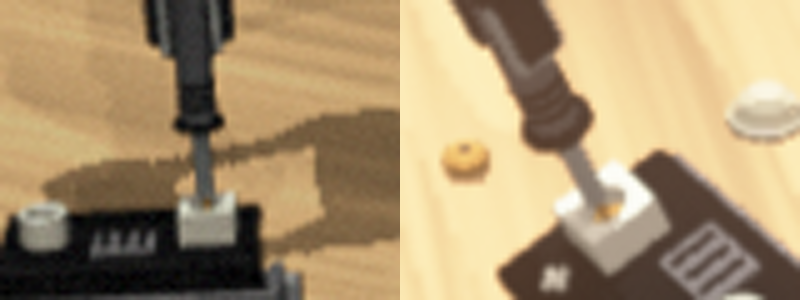

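The crops show the nose going down the middle of the square well, with net force about 4 N and the plunger near 6 mm. I'm handing it in.

```bash
python3 -c "
from rig import manip
print(manip.sign_off())"
```

```text
the job is handed in; nothing more can be done
None
```

I handed the job in with the probe held square on the plus screw, pressing with about 4 N and its plunger about half way in by estimate (force and travel, not read directly). The sign-off gave no verdict, and I did not re-measure the bystanders' positions.

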